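# Load the coil curing jig and clamp it shut

## Task

Get the freshly varnished coils ready for the oven: swing the red strap of the curing jig right open, stand every coil from the drip tray upright on an arbor of the jig, one coil to an arbor, then lower the pressure plate over the two guide pins until it rests flush on their shoulders, handle up. Finally swing the strap back over the plate until its neck rests fully down in the catch. Leave the bottle, cup, nippers and brush where they are.

Things in the scene. Friction and masses are not known exactly. Their poses are not given: they have to be found in the camera images.
- jig: coil curing jig, aluminium base 100 (x) x 270 (y) x 12 mm, fixed to the bench. Origin: centre of its underside, y along the row of arbors, z up. A seated coil's underside is 12 mm, the seated plate's 39 mm above this origin. The yellow strap catch (two cheeks 20 mm apart on a ledge) is 64 mm high at x = -58; hinge cheeks are 60 mm high at x = +59, y = +-37 mm
- post0 (a point): foot of arbor 0 (of five in a row along the jig's y, 42 mm apart), on the base's top face. The arbor is a 9 mm steel post with a tapered nose, 20 mm high
- post1 (a point): foot of arbor 1 (of five in a row along the jig's y, 42 mm apart), on the base's top face. The arbor is a 9 mm steel post with a tapered nose, 20 mm high
- post2 (a point): foot of arbor 2 (of five in a row along the jig's y, 42 mm apart), on the base's top face. The arbor is a 9 mm steel post with a tapered nose, 20 mm high
- post3 (a point): foot of arbor 3 (of five in a row along the jig's y, 42 mm apart), on the base's top face. The arbor is a 9 mm steel post with a tapered nose, 20 mm high
- post4 (a point): foot of arbor 4 (of five in a row along the jig's y, 42 mm apart), on the base's top face. The arbor is a 9 mm steel post with a tapered nose, 20 mm high
- pin0 (a point): guide pin 0: centre of the shoulder's top face, 39 mm above the bench. The shoulder is 18 mm across; from it a 10 mm bullet-nosed pin rises another 22 mm (its top 9 mm tapers to 4 mm across)
- pin1 (a point): guide pin 1: centre of the shoulder's top face, 39 mm above the bench. The shoulder is 18 mm across; from it a 10 mm bullet-nosed pin rises another 22 mm (its top 9 mm tapers to 4 mm across)
- strap (a joint): hinge of the red slotted clamp strap, rad: 0 = closed, level across the jig, neck down in the catch (hard stop); grows as it swings up and over towards the jig's +x side; about 1.57 upright; 2.45 = stop, leaning back. Stiff (0.16 N m): it stays where it is left; 1 to 3 N at its grip moves it
- strap_hinge (a point): middle of the strap's hinge axis, which runs along the jig's y, 60 mm to the jig's +x side and 53.5 mm up
- strap_grip (a point): middle of the black round cross-bar at the strap's free end, 146 mm from the hinge axis: 12 mm thick, 34 mm long along the jig's y, on a neck 14 mm wide and 50 mm long. The strap is 6 mm thick, 61 mm wide round its slot; the slot (45 x 34 mm) passes over the plate's handle
- plate: pressure plate, aluminium, 74 (x) x 262 (y) x 9 mm, about 0.5 kg, the same either way round. Origin: centre of its underside, z up. In its middle a black bar handle, 14 (x) x 30 (y) mm, rises from 9 to 43 mm above the origin. Lies flat on the bench, handle up, at the start
- hole0 (a point): plate hole 0 (13 mm, through), its centre on the underside, at y = -116 mm of the plate
- hole1 (a point): plate hole 1 (13 mm, through), its centre on the underside, at y = +116 mm of the plate
- tray: white drip tray, fixed, 264 (x) x 194 (y) mm with a rim 11 mm high and a 3 mm floor. Origin: centre of its underside
- coil0: a wound coil, a vertical black-flanged bobbin with copper winding: 36 mm across, 25 mm high, through-bore 13 mm, about 70 g; stands on its flange in the drip tray at the start. Origin: centre of its underside, z up its bore. 3 to 5 of the five coils are there; an absent one reads None
- coil1: a wound coil, a vertical black-flanged bobbin with copper winding: 36 mm across, 25 mm high, through-bore 13 mm, about 70 g; stands on its flange in the drip tray at the start. Origin: centre of its underside, z up its bore. 3 to 5 of the five coils are there; an absent one reads None
- coil2: a wound coil, a vertical black-flanged bobbin with copper winding: 36 mm across, 25 mm high, through-bore 13 mm, about 70 g; stands on its flange in the drip tray at the start. Origin: centre of its underside, z up its bore. 3 to 5 of the five coils are there; an absent one reads None
- coil3: a wound coil, a vertical black-flanged bobbin with copper winding: 36 mm across, 25 mm high, through-bore 13 mm, about 70 g; stands on its flange in the drip tray at the start. Origin: centre of its underside, z up its bore. 3 to 5 of the five coils are there; an absent one reads None
- coil4: a wound coil, a vertical black-flanged bobbin with copper winding: 36 mm across, 25 mm high, through-bore 13 mm, about 70 g; stands on its flange in the drip tray at the start. Origin: centre of its underside, z up its bore. 3 to 5 of the five coils are there; an absent one reads None
- varnish_bottle: amber varnish bottle, 44 mm across, 75 mm high; not part of the job
- varnish_cup: brown varnish cup, 44 mm across, 40 mm high; not part of the job
- nippers: side nippers with blue handles, about 125 mm long, 12 mm high; not part of the job
- brush: thin varnish brush with a red handle, about 170 mm long, 8 mm high; not part of the job
There are look-alikes about, which are no part of the job. What is shaped like the coil2 but yellow is not meant. Leave any pink look-alike of the coil1 alone.

How it is judged:
By the outcome, as a careful person would: the job done as asked, in the order asked, and still so for the second after the job is handed in, with the robot touching nothing.
Of coil0, coil1, coil2, coil3, coil4 only 3 to 5 are there at a start; the rules pass over those that are not, and their reading is None.
At some moment in a run one of coil0, coil1, coil2, coil3, coil4, plate may be knocked a few centimetres aside while the robot is not near it.
It also fails if it takes over 210 s, if anything falls off the work surface, if the arm or the gripper's body presses on something with over 40 N, if the wrist force passes 120 N, or if a joint passes its speed limit or range.

## Robot

A 7-joint arm with a two-finger parallel gripper is mounted at the origin on the work surface. World frame = base frame: x ahead of the robot, y to its left, z up, the work surface at z = 0. Lengths are in m, angles in rad, forces in N, time in s.
With the tool pointing down it reaches from about 0.4 to 0.85 m from the base axis. Payload 4.5 kg.
Tool frame: the origin (TCP) lies between the finger pads; the fingertips stand 19 mm ahead of it and the grasp point (between the pads) is the TCP (r.tips_ahead is the distance from the TCP to the fingertips, in m); z points along the fingers, y is the line along which they close (so a half turn about z gives the same grasp; the last joint's range is limited). The gripper opens to 88 mm and grips with 3 to 60 N. Pads are 18 mm wide; open, the fingers measure 123 mm over their backs; the gripper's body (75 mm by 187 mm) begins 45 mm behind the grasp point.
Start: joints at [-1.143, 0.689, -0.195, 1.565, 0.157, 0.902, -0.215], TCP at [0.24, 0.577, 0.258] pointing down, gripper open.
Joint ranges: [-3.01, 3.01], [-0.46, 2.08], [-1.47, 1.51], [0.13, 2.56], [-1, 4.14], [0.04, 2.09], [-2.66, 2.66]. Speed limits (rad/s): [2.57, 2.57, 3.14, 3.14, 3.14, 3.14, 3.14].

## Interface

Orientations are given as a unit quaternion [x, y, z, w].
In Python, from plant import r, cams, models gives the robot as it stands. The module is installed in compiled form; this text tells all that it offers.
- The arm moves only by the tool jog_arm, never from a script. Its arguments are lists of equal length, an entry for each row: "turn": the turn, a rotation vector about the tool's x, y, z in rad, a list of three; "translation": the shift along the tool's x, y, z in m, a list of three; "grip": the closure, from 0 (fully open) to 1 (shut). In form: {"turn": [[ax, ay, az], ...], "translation": [[tx, ty, tz], ...], "grip": [grip, ...]}. A call has 1 to 20 rows; each row is the pose to reach, as a shift and turn from the pose commanded when the call began, along the tool's axes at that moment; what a row does not reach only later rows make up. A row lasts 1/8 s, in which the tool goes at most 62.5 mm and 10.7 degrees, less where a joint would pass 70% of its speed; a pose out of reach is approached as far as the arm can. A call with a gripper value outside its range is refused whole. The fingers move at their own pace and stop on an object; "force" is the grip in N (left out, the last holds). Time passes only in rows, so rows that repeat a pose let the fingers close. It gives the time, the measured TCP pose, the force, the opening and the grip force at its end, in the units of the state.
- r.get_state(): the state, without advancing time (a new reading comes with each control period).
- cams.snapshot(name): name is "side" or "top"; returns the picture (480x640x3 uint8, red, green, blue); there is no depth.
- cams.camera_params(name): a dict with "fx", "fy", "cx", "cy" (pixels), "eye" and "orientation" of the camera in the world. Camera axes: x right, y up, looking along -z (the intrinsics and any distortion apply to the point x, -y, -z); pixel columns grow to the right and rows downward; lengths in m; the calibration is good to about 2 mm. A picture is of the moment at which its call begins. camera_params takes no time and is no camera call.
- r.finish_job(): hands the job in; it is judged then, once.
Trained networks look in the newest picture that a camera, given by its name, has taken for a name from the list of things; names that differ only in an ending like _2 or _b are one class to them, and where a whole thing is asked for, a point or a joint stands for the part that bears it (a point fixed in the world has none). Each returns a list of dicts, best first, with "p" (0 to 1); they miss things now and then, are a little off and sometimes report something else, mostly with a low value. They report only what shows in the picture. A call takes as long as a camera call. They do not tell look-alikes from the thing itself.
- models.find_in(camera, name): "position" ([x, y, z] in m, in world coordinates, good to about 4 mm: the middle of the surface that is visible of it).
- models.masks_of(camera, name): "pixels" (480x640 bool, what is visible of it).
- models.place_of(camera, name): "position" ([x, y, z] in m, in world coordinates, good to about 4 mm: a listed point, or the origin of a listed thing).
The state is a dict: "clock": time; "q": joint angles; "qd": joint speeds; "joint_torque": joint torques, N m; "tool_pos": TCP position; "eef_rot": TCP orientation; "contact_force": force on the tool from outside, world axes, zero at the start; "moment": the same for the moment, N m; "opening": opening from 0.0 (shut) to 1.0 (fully open); "finger_force": force on a finger pad.
Only numpy, scipy, OpenCV 4.12 (cv2) and the standard library are available. Lean on these libraries where they do the work, as an engineer would, in place of code of your own. Each camera call takes 0.05 s, during which the arm holds its last target. There are 200 camera calls.

## Working session

There is one attempt and no reset: what is moved stays moved. The work goes in short steps, Python scripts to look and compute and a tool call to move; the robot and the scene stay as the last step left them, time stands still between calls to the robot, and variables do not carry over. Pictures are saved under pics/ and viewed, at most 14 in all, crops included, and the job is handed in when it is done.

Besides the shell and the picture viewer there is one more tool, called after "Request:" by a JSON object that holds its "method" and its "body". jog_arm: Moves the arm, as the interface text tells. Its arguments: {"type":"object","properties":{"turn":{"type":"array"},"translation":{"type":"array"},"grip":{"type":"array"},"force":{"type":"number"}},"required":["turn","translation","grip"]}

```bash
mkdir -p pics
python3 - <<'E'
from plant import r,cams,models
import cv2,numpy as np
s=r.get_state();print(s)
for n in("top","side"):
    print(n,cams.camera_params(n))
    cv2.imwrite(f"pics/{n}0.png",cams.snapshot(n)[:,:,::-1])
E
```

```text
{'clock': 0.0, 'q': array([-1.1431733 ,  0.68996288, -0.1945317 ,  1.56634519,  0.15727168,
        0.90249203, -0.21506539]), 'qd': array([ 0.00250328, -0.0011694 , -0.00019555, -0.00011205,  0.00024489,
       -0.00068397,  0.00023762]), 'joint_torque': array([ 7.19655909e-04, -5.27557218e+01, -1.26632206e+00, -1.53422678e+01,
       -5.25220740e-02,  6.54026109e-03,  1.70827293e-04]), 'tool_pos': array([0.23962501, 0.57659131, 0.2569233 ]), 'eef_rot': array([ 1.95584871e-01,  9.80686358e-01, -8.99941559e-04, -1.28353746e-04]), 'contact_force': array([-0.20423427,  1.34746761,  0.41796203]), 'moment': array([ 0.03357211,  0.02245425, -0.05485005]), 'finger_force': 0.0, 'opening': 1.0004947300718139}
top {'fx': 459.3082236643042, 'fy': 459.3082236643042, 'cx': 316.5814856792298, 'cy': 244.53529639966433, 'eye': array([ 0.3582144 , -0.05418082,  1.09101382]), 'orientation': array([-0.05383285,  0.06942607,  0.71257025, -0.69607879])}
side {'fx': 584.9868949234444, 'fy': 584.9868949234444, 'cx': 316.7080588394722, 'cy': 236.23524479979832, 'eye': array([ 0.084719  , -0.69442501,  0.97072978]), 'orientation': array([ 0.32654825, -0.10554541, -0.30482928,  0.88842868])}
```

View pics/top0.png

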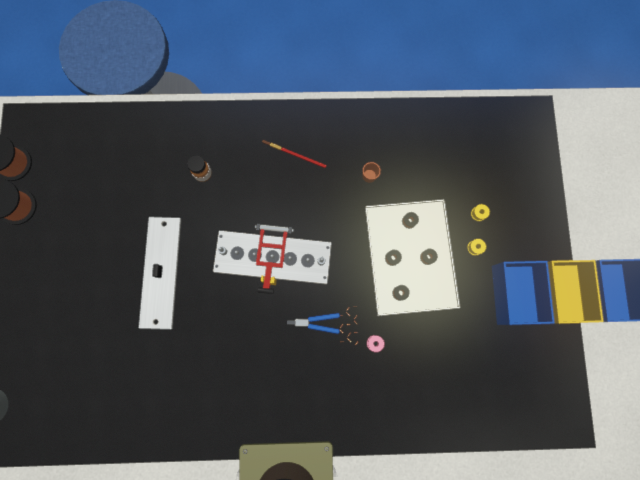

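View pics/side0.png

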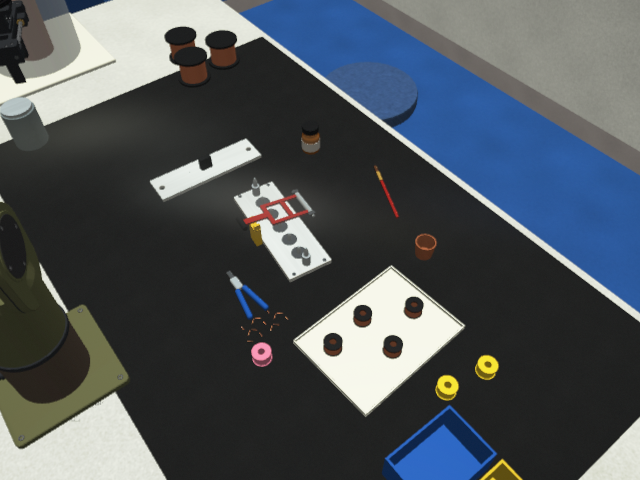

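Run:
```python
from plant import r,cams,models
import numpy as np
np.set_printoptions(precision=4,suppress=True)
for n in ["jig","post0","post4","pin0","pin1","strap_hinge","strap_grip","plate","hole0","hole1","tray","coil0","coil1"]:
  for c in("top","side"):
    try: print(n,c,[(np.round(d["position"],4).tolist(),round(d["p"],2)) for d in models.place_of(c,n)][:8])
    except Exception as e: print(n,c,e)
```

```text
jig top [([0.5207, 0.0286, 0.0001], 0.9)]
jig side [([0.5222, 0.0234, -0.0022], 0.76), ([0.6081, -0.306, 0.0033], 0.57)]
post0 top [([0.5129, -0.0574, 0.009], 0.97), ([0.5192, -0.0197, 0.0135], 0.84), ([0.5256, 0.0681, 0.0085], 0.77), ([0.5359, 0.1062, 0.0102], 0.67), ([0.5231, 0.0273, 0.0116], 0.63)]
post0 side [([0.5112, -0.0572, 0.0139], 0.86), ([0.5175, 0.0252, 0.0122], 0.69), ([0.516, -0.0157, 0.0118], 0.68), ([0.5221, 0.068, 0.0101], 0.61)]
post4 top [([0.5129, -0.0574, 0.009], 0.97), ([0.5192, -0.0197, 0.0135], 0.84), ([0.5256, 0.0681, 0.0085], 0.77), ([0.5359, 0.1062, 0.0102], 0.67), ([0.5231, 0.0273, 0.0116], 0.63)]
post4 side [([0.5112, -0.0572, 0.0139], 0.86), ([0.5175, 0.0252, 0.0122], 0.69), ([0.516, -0.0157, 0.0118], 0.68), ([0.5221, 0.068, 0.0101], 0.61)]
pin0 top [([0.5359, 0.1394, 0.0391], 0.9), ([0.6053, -0.3058, 0.0021], 0.64), ([0.5082, -0.088, 0.043], 0.58), ([0.5145, -0.0579, 0.0145], 0.26)]
pin0 side [([0.5083, -0.0913, 0.0392], 0.92), ([0.5349, 0.1395, 0.0391], 0.83)]
pin1 top [([0.5359, 0.1394, 0.0391], 0.9), ([0.6053, -0.3058, 0.0021], 0.64), ([0.5082, -0.08
[... 1217 characters left out ...]
.0009], 0.49)]
coil0 side [([0.6191, -0.4821, 0.001], 0.9), ([0.5112, -0.344, 0.0013], 0.86), ([0.6087, -0.3022, 0.0018], 0.84), ([0.5096, -0.2626, -0.0037], 0.83), ([0.317, -0.207, 0.0003], 0.79), ([0.535, -0.463, 0.0026], 0.71)]
coil1 top [([0.6202, -0.479, 0.0046], 0.77), ([0.5116, -0.3454, 0.0059], 0.72), ([0.4284, -0.2739, 0.0028], 0.71), ([0.6069, -0.3067, 0.0024], 0.67), ([0.5115, -0.2621, 0.0081], 0.65), ([0.7333, 0.1957, 0.0001], 0.5), ([0.5337, -0.4626, -0.0009], 0.49)]
coil1 side [([0.6191, -0.4821, 0.001], 0.9), ([0.5112, -0.344, 0.0013], 0.86), ([0.6087, -0.3022, 0.0018], 0.84), ([0.5096, -0.2626, -0.0037], 0.83), ([0.317, -0.207, 0.0003], 0.79), ([0.535, -0.463, 0.0026], 0.71)]
```

The tray holds four black-flanged coils, at top-view pixels (410,220), (393,257), (428,256) and (401,293). The yellow spools at (481,212) and (477,247) and the pink one at (376,343) are look-alikes outside the tray. The strap is almost closed, with its bar at about (265,290). The plate is at (159,273).

```bash
cat > h.py <<'E'
from plant import r,cams,models
import numpy as np, json, cv2
from scipy.spatial.transform import Rotation as R
np.set_printoptions(precision=4,suppress=True)
def down(th):  # tool down, tool y at angle th
    y=np.array([np.cos(th),np.sin(th),0]);z=np.array([0,0,-1.]);return R.from_matrix(np.c_[np.cross(y,z),y,z])
def rows(targets,start=None):
    """targets: (x,y,z,theta[rad], repeat); prints tool-frame shift+turn from the present pose"""
    s=r.get_state();p0,R0=(s["tool_pos"],R.from_quat(s["eef_rot"])) if start is None else (np.array(start[:3]),down(start[3]))
    print("at",p0,"th",np.degrees(np.arctan2(*R0.as_matrix()[[1,0],1])),"t",s["clock"])
    for x,y,z,th,n in targets:
        c=[(R0.inv()*down(th+k)).as_rotvec() for k in(0,np.pi)]
        t=min(c,key=np.linalg.norm)
        print(n,"x turn",json.dumps(np.round(t,3).tolist()),"tr",json.dumps(np.round(R0.inv().apply(np.array([x,y,z])-p0),4).tolist()))
def see(name):
    return {c:[(np.round(d["position"],4),round(d["p"],2)) for d in models.place_of(c,name)] for c in("top","side")}
E
python3 - <<'E'
from h import *
im=cv2.imread("pics/top0.png")[190:310,355:500]
cv2.imwrite("pics/crop.png",cv2.resize(im,None,fx=5,fy=5,interpolation=cv2.INTER_CUBIC))
J=-0.118
rows([(.436,.0395,.16,J+np.pi/2,1),(.436,.0395,.0725,J+np.pi/2,1)])
E
```

```text
at [0.2398 0.5772 0.2577] th 67.4388312567146 t 1.4
1 x turn [0.0, -0.0, -0.276] tr [-0.3875, -0.4213, 0.0977]
1 x turn [0.0, -0.0, -0.276] tr [-0.3875, -0.4213, 0.1852]
```

View pics/crop.png

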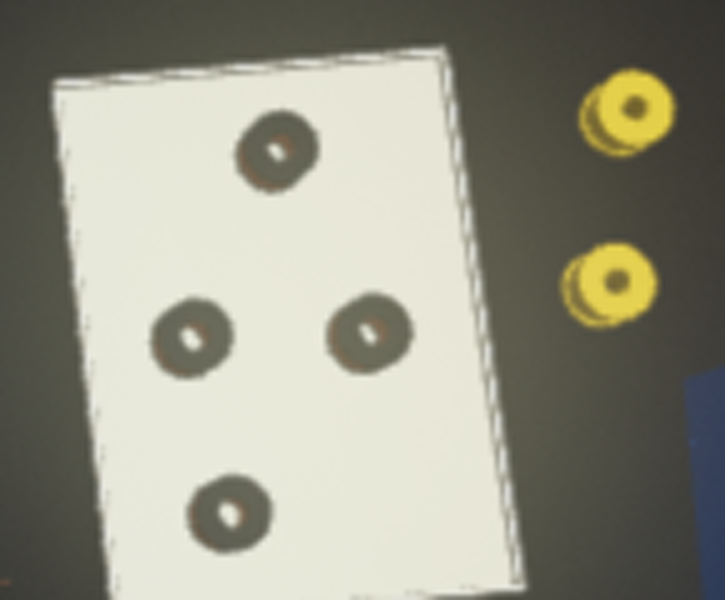

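The crop shows four dark-flanged coils in the white tray; the yellow spools are outside it.

Request:
{"method": "jog_arm", "body": {"turn": [[0, 0, -0.276], [0, 0, -0.276], [0, 0, -0.276], [0, 0, -0.276], [0, 0, -0.276], [0, 0, -0.276], [0, 0, -0.276], [0, 0, -0.276], [0, 0, -0.276], [0, 0, -0.276], [0, 0, -0.276], [0, 0, -0.276], [0, 0, -0.276]], "translation": [[-0.3875, -0.4213, 0.0977], [-0.3875, -0.4213, 0.0977], [-0.3875, -0.4213, 0.0977], [-0.3875, -0.4213, 0.0977], [-0.3875, -0.4213, 0.0977], [-0.3875, -0.4213, 0.0977], [-0.3875, -0.4213, 0.0977], [-0.3875, -0.4213, 0.0977], [-0.3875, -0.4213, 0.0977], [-0.3875, -0.4213, 0.0977], [-0.3875, -0.4213, 0.0977], [-0.3875, -0.4213, 0.0977], [-0.3875, -0.4213, 0.0977]], "grip": [0.3, 0.3, 0.3, 0.3, 0.3, 0.3, 0.3, 0.3, 0.3, 0.3, 0.3, 0.3, 0.3], "force": 12}}

```text
clock: 3.02
tool_pos: [0.4359, 0.0411, 0.1603]
eef_rot: [0.057, 0.998, 0.0, 0.0]
contact_force: [0.1, 0.4, -0.6]
opening: 0.705
finger_force: 0.0
```

Request:
{"method": "jog_arm", "body": {"turn": [[0, 0, 0], [0, 0, 0], [0, 0, 0], [0, 0, 0], [0, 0, 0], [0, 0, 0], [0, 0, 0], [0, 0, 0]], "translation": [[0, -0.001, 0.05], [0, -0.001, 0.088], [0, -0.001, 0.088], [0, -0.001, 0.088], [0, -0.001, 0.088], [0, -0.001, 0.088], [0, -0.001, 0.088], [0, -0.001, 0.088]], "grip": [0.3, 0.3, 0.3, 0.8, 0.8, 0.8, 0.8, 0.8]}}

```text
clock: 4.03
tool_pos: [0.4363, 0.037, 0.0724]
eef_rot: [0.06, 0.998, -0.001, 0.0]
contact_force: [1.2, -6.1, 0.7]
opening: 0.378
finger_force: 12.0
```

Run:
```python
from h import *
s=r.get_state();p=s["tool_pos"]
J=-.118;xj=np.array([np.cos(J),np.sin(J),0]);h=np.array([.5815,.018,.0535])
d=p-h;phi=np.arctan2(d[2],-d@xj);L=np.hypot(d[2],d@xj);print(p,phi,L,s["opening"],s["contact_force"])
R0=R.from_quat(s["eef_rot"])
for f in np.linspace(phi,2.46,19)[1:]:
    q=h+.146*(-np.cos(f)*xj+np.array([0,0,np.sin(f)]))
    q0=h+.146*(-np.cos(phi)*xj+np.array([0,0,np.sin(phi)]))
    print(json.dumps(np.round(R0.inv().apply(q-q0),3).tolist()),end=",")
```

```text
[0.4363 0.037  0.0724] 0.12829493677651946 0.1476850753485395 0.37785438442987074 [ 1.2325 -6.1212  0.7365]
[-0.004, -0.0, -0.019],[-0.01, -0.0, -0.036],[-0.018, -0.0, -0.053],[-0.028, -0.0, -0.069],[-0.041, -0.0, -0.084],[-0.055, -0.0, -0.096],[-0.07, -0.0, -0.107],[-0.087, -0.0, -0.115],[-0.105, -0.0, -0.122],[-0.124, 0.0, -0.126],[-0.142, 0.0, -0.127],[-0.161, 0.0, -0.126],[-0.18, 0.0, -0.123],[-0.198, 0.0, -0.117],[-0.215, 0.0, -0.109],[-0.231, 0.0, -0.099],[-0.245, 0.0, -0.087],[-0.258, 0.0, -0.073],
```

Request:
{"method": "jog_arm", "body": {"turn": [[0, 0, 0], [0, 0, 0], [0, 0, 0], [0, 0, 0], [0, 0, 0], [0, 0, 0], [0, 0, 0], [0, 0, 0], [0, 0, 0], [0, 0, 0], [0, 0, 0], [0, 0, 0], [0, 0, 0], [0, 0, 0], [0, 0, 0], [0, 0, 0], [0, 0, 0], [0, 0, 0], [0, 0, 0], [0, 0, 0]], "translation": [[-0.004, -0.003, -0.019], [-0.01, -0.003, -0.036], [-0.018, -0.003, -0.053], [-0.028, -0.003, -0.069], [-0.041, -0.003, -0.084], [-0.055, -0.003, -0.096], [-0.07, -0.003, -0.107], [-0.087, -0.003, -0.115], [-0.105, -0.003, -0.122], [-0.124, -0.003, -0.126], [-0.142, -0.003, -0.127], [-0.161, -0.003, -0.126], [-0.18, -0.003, -0.123], [-0.198, -0.003, -0.117], [-0.215, -0.003, -0.109], [-0.231, -0.003, -0.099], [-0.245, -0.003, -0.087], [-0.258, -0.003, -0.073], [-0.258, -0.003, -0.073], [-0.258, -0.003, -0.073]], "grip": [0.8, 0.8, 0.8, 0.8, 0.8, 0.8, 0.8, 0.8, 0.8, 0.8, 0.8, 0.8, 0.8, 0.8, 0.8, 0.8, 0.8, 0.8, 0.8, 0.8]}}

```text
clock: 6.52
tool_pos: [0.6915, 0.004, 0.1444]
eef_rot: [0.059, 0.998, -0.001, -0.0]
contact_force: [-0.5, -4.9, -1.2]
opening: 0.373
finger_force: 12.9
```

Run:
```python
from h import *
s=r.get_state();p=s["tool_pos"]
J=-.118;xj=np.array([np.cos(J),np.sin(J),0]);h=np.array([.5815,.018,.0535])
d=p-h;phi=np.arctan2(d[2],-d@xj);print(p,phi,np.hypot(d[2],d@xj),s["opening"],s["contact_force"])
```

```text
[0.6915 0.004  0.1444] 2.4551606485081034 0.1433488110246903 0.3728915070552702 [-0.5461 -4.8842 -1.2065]
```

Request:
{"method": "jog_arm", "body": {"turn": [[0, 0, 0], [0, 0, 0], [0, 0, 0], [0, 0, 0], [0, 0, 0], [0, 0, 0], [0, 0, 0], [0, 0, 0], [0, 0, 0], [0, 0, 0], [0, 0, 0], [0, 0, 0]], "translation": [[0, 0, 0], [0, 0, 0], [0, 0, -0.05], [0, 0, -0.1], [0.224, 0.272, -0.15], [0.224, 0.272, -0.15], [0.224, 0.272, -0.15], [0.224, 0.272, -0.15], [0.224, 0.272, -0.15], [0.224, 0.272, -0.15], [0.224, 0.272, -0.15], [0.224, 0.272, -0.15]], "grip": [0.3, 0.3, 0.3, 0.3, 0.3, 0.3, 0.3, 0.3, 0.3, 0.3, 0.3, 0.3]}}

```text
clock: 8.02
tool_pos: [0.5013, 0.3014, 0.2951]
eef_rot: [0.059, 0.998, -0.0, 0.0]
contact_force: [0.6, -1.1, 0.5]
opening: 0.7
finger_force: 0.0
```

Run:
```python
from h import *
for c in("top","side"): cv2.imwrite(f"pics/{c}1.png",cams.snapshot(c)[:,:,::-1])
for n in("post0","pin0","coil0","strap_grip","strap_hinge"):
    for c,l in see(n).items(): print(n,c,*[f"{p[0]:.4f},{p[1]:.4f},{p[2]:.3f}({w})" for p,w in l])
print(r.get_state()["contact_force"],r.get_state()["tool_pos"])
```

```text
post0 top 0.5146,-0.0175,0.013(0.98) 0.5345,0.1080,0.011(0.85) 0.5132,-0.0566,0.011(0.72) 0.5200,0.0274,0.011(0.68)
post0 side 0.5315,0.1148,0.014(0.97) 0.5172,-0.0152,0.017(0.73) 0.5097,-0.0596,0.013(0.58) 0.5272,0.0695,0.011(0.56)
pin0 top 0.5387,0.1387,0.041(0.91) 0.5081,-0.0871,0.045(0.55) 0.5160,-0.2575,0.009(0.21)
pin0 side 0.5359,0.1405,0.038(0.85) 0.5060,-0.0912,0.037(0.56)
coil0 top 0.6071,-0.3062,0.002(0.78) 0.5324,-0.4642,0.001(0.76) 0.4288,-0.2734,0.000(0.74) 0.6176,-0.4776,0.005(0.72) 0.5153,-0.2606,0.009(0.68) 0.3164,-0.2059,-0.001(0.5) 0.5106,-0.3460,0.005(0.46)
coil0 side 0.4274,-0.2695,0.002(0.95) 0.3171,-0.2093,0.000(0.87) 0.6192,-0.4809,0.001(0.85) 0.6058,-0.3049,0.001(0.74) 0.5124,-0.3433,0.006(0.67) 0.5372,-0.4610,0.003(0.65) 0.5124,-0.3054,-0.001(0.61) 0.5099,-0.2646,-0.004(0.56)
strap_grip top 0.6918,0.0083,0.147(0.61)
strap_grip side 0.6913,0.0030,0.146(0.7)
strap_hinge top 0.4903,0.2922,0.003(0.68) 0.5831,0.0225,0.053(0.58)
strap_hinge side 0.5833,0.0197,0.052(0.67) 0.6065,-0.3041,0.000(0.31)
[-0.7363  0.6144  0.5105] [0.5013 0.3015 0.295 ]
```

View pics/side1.png

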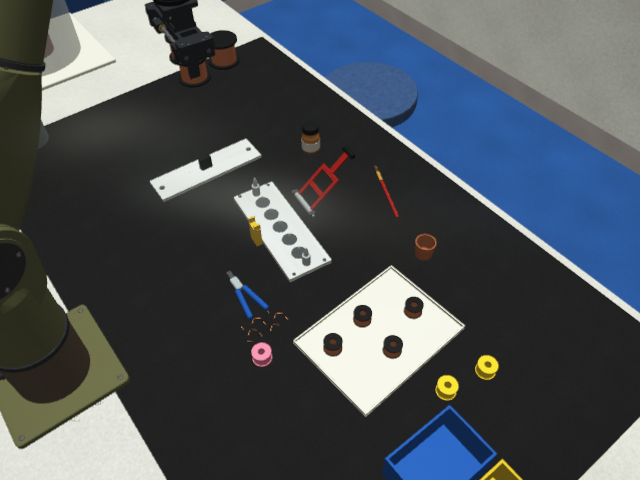

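The side view shows the strap leaning right back, with its bar at (348,153), and the arbors clear along (262,202) to (300,253). Next I'll fit the jig pose and average the coil positions.

Run:
```python
from h import *
from scipy.optimize import least_squares
obs=[]  # (jig x, jig y, wx, wy, w)
P={-84:[(.5129,-.0574),(.5112,-.0572),(.5132,-.0566),(.5097,-.0596)],-42:[(.5192,-.0197),(.516,-.0157),(.5146,-.0175),(.5172,-.0152)],
0:[(.5231,.0273),(.5175,.0252),(.52,.0274)],42:[(.5256,.0681),(.5221,.068),(.5272,.0695)],84:[(.5359,.1062),(.5345,.108),(.5315,.1148)],
-116:[(.5082,-.088),(.5083,-.0913),(.5081,-.0871),(.506,-.0912)],116:[(.5359,.1394),(.5349,.1395),(.5387,.1387),(.5359,.1405)]}
for y,l in P.items():
    for a in l: obs.append((0,y/1e3,*a))
for a in[(.5814,.0216),(.5822,.0192),(.5831,.0225),(.5833,.0197)]: obs.append((.06,0,*a))
o=np.array(obs)
def f(v):
    c,s=np.cos(v[2]),np.sin(v[2]);return np.r_[v[0]+c*o[:,0]-s*o[:,1]-o[:,2],v[1]+s*o[:,0]+c*o[:,1]-o[:,3]]
k=least_squares(f,[.52,.025,-.118],loss="soft_l1",f_scale=.002);v=k.x;print(v,np.std(f(v)))
c,s=np.cos(v[2]),np.sin(v[2]);w=lambda x,y:np.array([v[0]+c*x-s*y,v[1]+s*x+c*y])
for y in(-.084,-.042,0,.042,.084):print(y,w(0,y))
print("hinge",w(.06,0)); 
for p in[(.4363,.037),(.6915,.004)]:
    d=np.array(p)-v[:2];print("touch in jig",c*d[0]+s*d[1],-s*d[0]+c*d[1])
rows([(.608,-.305,.12,v[2],1),(.608,-.305,.027,v[2],1)])
```

```text
[ 0.522   0.0259 -0.121 ] 0.0020098785552689906
-0.084 [ 0.5118 -0.0575]
-0.042 [ 0.5169 -0.0158]
0 [0.522  0.0259]
0.042 [0.527  0.0676]
0.084 [0.5321 0.1093]
hinge [0.5815 0.0187]
touch in jig -0.08637913991370255 0.0006512405314560762
touch in jig 0.17093824944460484 -0.0012984091358516706
at [0.5013 0.3015 0.295 ] th 83.24334784733527 t 8.625
1 x turn [0.0, 0.0, -1.568] tr [-0.1773, -0.5898, 0.1749]
1 x turn [0.0, 0.0, -1.568] tr [-0.1773, -0.5898, 0.2679]
```

Request:
{"method": "jog_arm", "body": {"turn": [[0, 0, 1.573], [0, 0, 1.573], [0, 0, 1.573], [0, 0, 1.573], [0, 0, 1.573], [0, 0, 1.573], [0, 0, 1.573], [0, 0, 1.573], [0, 0, 1.573], [0, 0, 1.573], [0, 0, 1.573], [0, 0, 1.573], [0, 0, 1.573], [0, 0, 1.573]], "translation": [[-0.1773, -0.5898, 0.1], [-0.1773, -0.5898, 0.1], [-0.1773, -0.5898, 0.1], [-0.1773, -0.5898, 0.1], [-0.1773, -0.5898, 0.1], [-0.1773, -0.5898, 0.1], [-0.1773, -0.5898, 0.1], [-0.1773, -0.5898, 0.1], [-0.1773, -0.5898, 0.1], [-0.1773, -0.5898, 0.175], [-0.1773, -0.5898, 0.175], [-0.1773, -0.5898, 0.175], [-0.1773, -0.5898, 0.175], [-0.1773, -0.5898, 0.175]], "grip": [0.4, 0.4, 0.4, 0.4, 0.4, 0.4, 0.4, 0.4, 0.4, 0.4, 0.4, 0.4, 0.4, 0.4], "force": 15}}

```text
clock: 10.38
tool_pos: [0.6096, -0.3034, 0.1221]
eef_rot: [0.748, 0.664, 0.001, 0.001]
contact_force: [-0.3, 0.7, 0.4]
opening: 0.598
finger_force: 0.0
```

Run:
```python
from h import *
print(r.get_state()["q"]);rows([(.6065,-.305,.027,-.12,1)])
```

```text
[ 0.4218  0.9227 -0.0535  1.4899  0.0623  0.7278  0.2253]
at [ 0.6096 -0.3034  0.1221] th -6.74950595928944 t 10.375
1 x turn [0.003, -0.0, 0.002] tr [-0.002, -0.0031, 0.0951]
```

Request:
{"method": "jog_arm", "body": {"turn": [[0, 0, 0], [0, 0, 0], [0, 0, 0], [0, 0, 0], [0, 0, 0], [0, 0, 0], [0, 0, 0], [0, 0, 0], [0, 0, 0], [0, 0, 0], [0, 0, 0], [0, 0, 0]], "translation": [[-0.002, -0.003, 0.05], [-0.002, -0.003, 0.085], [-0.002, -0.003, 0.095], [-0.002, -0.003, 0.095], [-0.002, -0.003, 0.095], [-0.002, -0.003, 0.095], [-0.002, -0.003, 0.095], [-0.002, -0.003, 0.095], [-0.002, -0.003, 0.06], [-0.002, -0.003, 0], [-0.002, -0.003, 0], [-0.002, -0.003, 0]], "grip": [0.4, 0.4, 0.4, 0.4, 0.8, 0.8, 0.8, 0.8, 0.8, 0.8, 0.8, 0.8]}}

```text
clock: 11.88
tool_pos: [0.6045, -0.3064, 0.12]
eef_rot: [0.748, 0.663, 0.0, -0.0]
contact_force: [-1.1, 0.1, -0.7]
opening: 0.411
finger_force: 15.0
```

Run:
```python
from h import *
im=cams.snapshot("side");cams.snapshot("top")
for c,l in see("coil0").items(): print(c,*[f"{p[0]:.4f},{p[1]:.4f},{p[2]:.3f}({w})" for p,w in l])
s=r.get_state();p=s["tool_pos"]
C=cams.camera_params("side");q=R.from_quat(C["orientation"]).inv().apply(p-C["eye"]);u=int(C["cx"]+C["fx"]*q[0]/-q[2]);v=int(C["cy"]-C["fy"]*q[1]/-q[2]);print(p,u,v)
cv2.imwrite("pics/g.png",cv2.resize(im[v-50:v+70,max(u-70,0):u+70][:,:,::-1],None,fx=4,fy=4))
J=-.12;o=np.array([.5207,.0256]);a=o+.084*np.array([-np.sin(J),np.cos(J)]);print(a)
rows([(*a,.14,J,1),(*a,.056,J,1)])
```

```text
top 0.5145,-0.2603,0.009(0.68) 0.3179,-0.2046,-0.005(0.53) 0.6051,-0.3074,0.095(0.51) 0.4283,-0.2738,0.003(0.48)
side 0.6167,-0.4820,0.001(0.93) 0.5106,-0.2621,-0.002(0.86) 0.4266,-0.2728,0.004(0.72) 0.3144,-0.2074,-0.001(0.72) 0.5335,-0.4629,0.002(0.71) 0.6066,-0.3055,0.094(0.69) 0.6918,0.0035,0.149(0.57) 0.5845,0.0194,0.056(0.51)
[ 0.6039 -0.3061  0.1184] 418 275
[0.5308 0.109 ]
at [ 0.6039 -0.3061  0.1184] th -6.868371564193481 t 12.075
1 x turn [-0.003, -0.001, 0.0] tr [0.4034, -0.1223, -0.0209]
1 x turn [-0.003, -0.001, 0.0] tr [0.4033, -0.1221, 0.0631]
```

View pics/g.png

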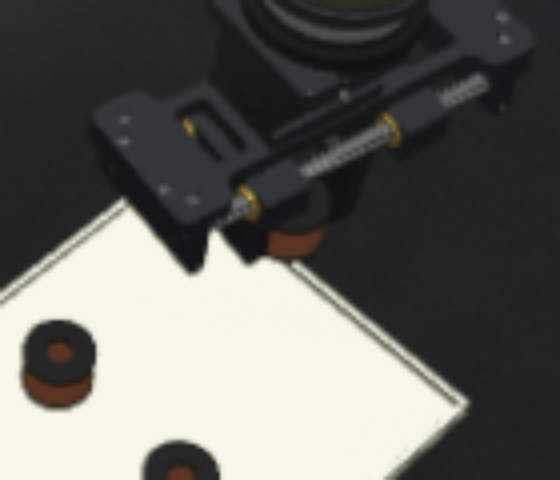

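Request:
{"method": "jog_arm", "body": {"turn": [[0, 0, 0], [0, 0, 0], [0, 0, 0], [0, 0, 0], [0, 0, 0], [0, 0, 0], [0, 0, 0], [0, 0, 0], [0, 0, 0], [0, 0, 0], [0, 0, 0], [0, 0, 0], [0, 0, 0], [0, 0, 0]], "translation": [[0.2, -0.061, -0.021], [0.403, -0.122, -0.021], [0.403, -0.122, -0.021], [0.403, -0.122, -0.021], [0.403, -0.122, -0.021], [0.403, -0.122, -0.021], [0.403, -0.122, -0.021], [0.403, -0.122, -0.021], [0.403, -0.122, -0.021], [0.403, -0.122, 0.03], [0.403, -0.122, 0.058], [0.403, -0.122, 0.058], [0.403, -0.122, 0.058], [0.403, -0.122, 0.058]], "grip": [0.8, 0.8, 0.8, 0.8, 0.8, 0.8, 0.8, 0.8, 0.8, 0.8, 0.8, 0.8, 0.8, 0.8]}}

```text
clock: 13.82
tool_pos: [0.5329, 0.1078, 0.0633]
eef_rot: [0.749, 0.663, 0.001, 0.001]
contact_force: [0.4, 0.4, -0.7]
opening: 0.407
finger_force: 15.0
```

Run:
```python
from h import *
cams.snapshot("top");cams.snapshot("side")
for c,l in see("coil0").items(): print(c,*[f"{p[0]:.4f},{p[1]:.4f},{p[2]:.3f}({w})" for p,w in l])
rows([(.5308,.109,.038,-.12,1)])
```

```text
top 0.4284,-0.2740,0.002(0.76) 0.3193,-0.2069,-0.002(0.75) 0.5110,-0.3475,0.007(0.73) 0.5331,-0.4628,-0.002(0.68) 0.5106,-0.2576,0.007(0.67) 0.6196,-0.4764,0.003(0.55)
side 0.6186,-0.4819,0.001(0.97) 0.3174,-0.2088,-0.002(0.95) 0.5079,-0.2605,-0.003(0.85) 0.5350,0.1396,0.040(0.74) 0.5375,0.1098,0.038(0.72) 0.5329,-0.4597,0.001(0.71) 0.4277,-0.2716,0.004(0.69) 0.5812,0.0209,0.054(0.69) 0.5077,-0.3489,0.002(0.64)
at [0.5323 0.1083 0.0627] th -6.868587350854649 t 14.025
1 x turn [0.001, -0.001, 0.0] tr [0.0005, -0.0016, 0.0247]
```

Request:
{"method": "jog_arm", "body": {"turn": [[0, 0, 0], [0, 0, 0], [0, 0, 0], [0, 0, 0], [0, 0, 0], [0, 0, 0]], "translation": [[0.0005, -0.0015, 0.006], [0.0005, -0.0015, 0.011], [0.0005, -0.0015, 0.016], [0.0005, -0.0015, 0.021], [0.0005, -0.0015, 0.024], [0.0005, -0.0015, 0.024]], "grip": [0.8, 0.8, 0.8, 0.8, 0.8, 0.8]}}

```text
clock: 14.78
tool_pos: [0.5306, 0.1088, 0.0377]
eef_rot: [0.748, 0.663, 0.0, -0.0]
contact_force: [0.4, 1.0, -1.0]
opening: 0.41
finger_force: 15.0
```

Request:
{"method": "jog_arm", "body": {"turn": [[0, 0, 0], [0, 0, 0], [0, 0, 0], [0, 0, 0], [0, 0, 0], [0, 0, 0], [0, 0, 0], [0, 0, 0], [0, 0, 0], [0, 0, 0], [0, 0, 0], [0, 0, 0], [0, 0, 0], [0, 0, 0], [0, 0, 0], [0, 0, 0], [0, 0, 0], [0, 0, 0], [0, 0, 0], [0, 0, 0]], "translation": [[0, 0, 0], [0, 0, 0], [0, 0, -0.05], [0, 0, -0.1], [-0.454, 0.033, -0.1], [-0.454, 0.033, -0.1], [-0.454, 0.033, -0.1], [-0.454, 0.033, -0.1], [-0.454, 0.033, -0.1], [-0.454, 0.033, -0.1], [-0.454, 0.033, -0.1], [-0.454, 0.033, -0.1], [-0.454, 0.033, -0.1], [-0.454, 0.033, -0.05], [-0.454, 0.033, -0.01], [-0.454, 0.033, 0.011], [-0.454, 0.033, 0.011], [-0.454, 0.033, 0.011], [-0.454, 0.033, 0.011], [-0.454, 0.033, 0.011]], "grip": [0.4, 0.4, 0.4, 0.4, 0.4, 0.4, 0.4, 0.4, 0.4, 0.4, 0.4, 0.4, 0.4, 0.4, 0.4, 0.4, 0.4, 0.8, 0.8, 0.8]}}

```text
clock: 17.27
tool_pos: [0.5101, -0.3463, 0.0285]
eef_rot: [0.748, 0.663, 0.001, 0.001]
contact_force: [0.1, 1.6, 5.6]
opening: 0.409
finger_force: 15.0
```

Run:
```python
from h import *
J=-.12;o=np.array([.5207,.0256])
for k in(.042,-.042,-.084): print(o+k*np.array([-np.sin(J),np.cos(J)]))
a=o+.042*np.array([-np.sin(J),np.cos(J)])
print(r.get_state()["opening"])
rows([(*a,.14,J,1),(*a,.06,J,1)])
```

```text
[0.5257 0.0673]
[ 0.5157 -0.0161]
[ 0.5106 -0.0578]
0.4093970184156448
at [ 0.5101 -0.3463  0.0285] th -6.878785040266132 t 17.275
1 x turn [0.003, 0.001, -0.0] tr [0.4124, -0.0337, -0.1119]
1 x turn [0.003, 0.001, -0.0] tr [0.4125, -0.0339, -0.0319]
```

Request:
{"method": "jog_arm", "body": {"turn": [[0, 0, 0], [0, 0, 0], [0, 0, 0], [0, 0, 0], [0, 0, 0], [0, 0, 0], [0, 0, 0], [0, 0, 0], [0, 0, 0], [0, 0, 0], [0, 0, 0], [0, 0, 0], [0, 0, 0], [0, 0, 0], [0, 0, 0], [0, 0, 0]], "translation": [[0, 0, -0.05], [0, 0, -0.11], [0.2, -0.017, -0.11], [0.4125, -0.034, -0.11], [0.4125, -0.034, -0.11], [0.4125, -0.034, -0.11], [0.4125, -0.034, -0.11], [0.4125, -0.034, -0.11], [0.4125, -0.034, -0.11], [0.4125, -0.034, -0.11], [0.4125, -0.034, -0.11], [0.4125, -0.034, -0.06], [0.4125, -0.034, -0.036], [0.4125, -0.034, -0.036], [0.4125, -0.034, -0.036], [0.4125, -0.034, -0.036]], "grip": [0.8, 0.8, 0.8, 0.8, 0.8, 0.8, 0.8, 0.8, 0.8, 0.8, 0.8, 0.8, 0.8, 0.8, 0.8, 0.8]}}

```text
clock: 19.27
tool_pos: [0.5254, 0.0673, 0.0642]
eef_rot: [0.749, 0.663, 0.001, 0.001]
contact_force: [-0.9, 0.0, -1.4]
opening: 0.407
finger_force: 15.0
```

Run:
```python
from h import *
cams.snapshot("side");cams.snapshot("top")
for c,l in see("coil0").items(): print(c,*[f"{p[0]:.4f},{p[1]:.4f},{p[2]:.3f}({w})" for p,w in l])
rows([(.5257,.0673,.046,-.12,1)])
```

```text
top 0.5165,-0.2624,0.009(0.76) 0.5346,-0.4654,-0.004(0.74) 0.6196,-0.4773,0.004(0.7) 0.3168,-0.2051,-0.001(0.68) 0.4308,-0.2723,0.005(0.55)
side 0.5124,-0.2629,-0.001(0.86) 0.3148,-0.2082,-0.001(0.77) 0.5331,-0.4634,0.004(0.67) 0.6177,-0.4814,-0.001(0.6) 0.4294,-0.2697,0.004(0.55) 0.5224,0.0700,0.037(0.51)
at [0.5249 0.0678 0.0637] th -6.875419845965244 t 19.475
1 x turn [0.001, -0.0, 0.0] tr [-0.0004, 0.0008, 0.0177]
```

Request:
{"method": "jog_arm", "body": {"turn": [[0, 0, 0], [0, 0, 0], [0, 0, 0], [0, 0, 0], [0, 0, 0]], "translation": [[0, 0.001, 0.005], [0, 0.001, 0.01], [0, 0.001, 0.014], [0, 0.001, 0.017], [0, 0.001, 0.017]], "grip": [0.8, 0.8, 0.8, 0.8, 0.8]}}

```text
clock: 20.1
tool_pos: [0.5256, 0.0674, 0.0457]
eef_rot: [0.748, 0.663, -0.0, 0.0]
contact_force: [0.7, -0.2, -1.4]
opening: 0.409
finger_force: 15.0
```

Request:
{"method": "jog_arm", "body": {"turn": [[0, 0, 0], [0, 0, 0], [0, 0, 0], [0, 0, 0], [0, 0, 0], [0, 0, 0], [0, 0, 0], [0, 0, 0], [0, 0, 0], [0, 0, 0], [0, 0, 0], [0, 0, 0], [0, 0, 0], [0, 0, 0], [0, 0, 0], [0, 0, 0], [0, 0, 0], [0, 0, 0], [0, 0, 0]], "translation": [[0, 0, 0], [0, 0, 0], [0, 0, -0.045], [0, 0, -0.095], [-0.329, 0.0235, -0.095], [-0.329, 0.0235, -0.095], [-0.329, 0.0235, -0.095], [-0.329, 0.0235, -0.095], [-0.329, 0.0235, -0.095], [-0.329, 0.0235, -0.095], [-0.329, 0.0235, -0.095], [-0.329, 0.0235, -0.04], [-0.329, 0.0235, -0.002], [-0.329, 0.0235, 0.018], [-0.329, 0.0235, 0.018], [-0.329, 0.0235, 0.018], [-0.329, 0.0235, 0.018], [-0.329, 0.0235, 0.018], [-0.329, 0.0235, 0.018]], "grip": [0.4, 0.4, 0.4, 0.4, 0.4, 0.4, 0.4, 0.4, 0.4, 0.4, 0.4, 0.4, 0.4, 0.4, 0.4, 0.8, 0.8, 0.8, 0.8]}}

```text
clock: 22.48
tool_pos: [0.5106, -0.2621, 0.0294]
eef_rot: [0.748, 0.663, 0.001, 0.001]
contact_force: [0.7, 1.1, 6.9]
opening: 0.407
finger_force: 15.0
```

Run:
```python
from h import *
print(r.get_state()["opening"])
rows([(.5157,-.0161,.14,-.12,1),(.5157,-.0161,.064,-.12,1)])
```

```text
0.4069122326987089
at [ 0.5106 -0.2621  0.0294] th -6.880518716515855 t 22.475
1 x turn [0.003, 0.0, -0.0] tr [0.2448, -0.0241, -0.1108]
1 x turn [0.003, 0.0, -0.0] tr [0.2449, -0.0243, -0.0348]
```

Request:
{"method": "jog_arm", "body": {"turn": [[0, 0, 0], [0, 0, 0], [0, 0, 0], [0, 0, 0], [0, 0, 0], [0, 0, 0], [0, 0, 0], [0, 0, 0], [0, 0, 0], [0, 0, 0], [0, 0, 0], [0, 0, 0], [0, 0, 0]], "translation": [[0, 0, -0.05], [0, 0, -0.11], [0.12, -0.012, -0.11], [0.245, -0.024, -0.11], [0.245, -0.024, -0.11], [0.245, -0.024, -0.11], [0.245, -0.024, -0.11], [0.245, -0.024, -0.11], [0.245, -0.024, -0.06], [0.245, -0.024, -0.036], [0.245, -0.024, -0.036], [0.245, -0.024, -0.036], [0.245, -0.024, -0.036]], "grip": [0.8, 0.8, 0.8, 0.8, 0.8, 0.8, 0.8, 0.8, 0.8, 0.8, 0.8, 0.8, 0.8]}}

```text
clock: 24.1
tool_pos: [0.5157, -0.0163, 0.0652]
eef_rot: [0.749, 0.663, 0.001, 0.001]
contact_force: [-0.2, 0.3, -0.0]
opening: 0.41
finger_force: 15.2
```

Run:
```python
from h import *
cams.snapshot("side");cams.snapshot("top")
for c,l in see("coil0").items(): print(c,*[f"{p[0]:.4f},{p[1]:.4f},{p[2]:.3f}({w})" for p,w in l])
rows([(.5157,-.0161,.046,-.12,1)])
```

```text
top 0.3169,-0.2055,-0.002(0.7) 0.5331,-0.4623,-0.001(0.68) 0.4283,-0.2719,0.004(0.65) 0.6208,-0.4774,0.005(0.49)
side 0.6172,-0.4837,-0.001(0.85) 0.4275,-0.2727,0.003(0.81) 0.5157,-0.0189,0.036(0.74) 0.5341,-0.4643,0.001(0.68) 0.3178,-0.2100,-0.000(0.66) 0.5320,0.1113,0.014(0.42)
at [ 0.5153 -0.0157  0.0646] th -6.875286750875683 t 24.3
1 x turn [0.001, -0.0, 0.0] tr [-0.0003, 0.0004, 0.0186]
```

Request:
{"method": "jog_arm", "body": {"turn": [[0, 0, 0], [0, 0, 0], [0, 0, 0], [0, 0, 0], [0, 0, 0]], "translation": [[0.0005, 0.0005, 0.005], [0.0005, 0.0005, 0.01], [0.0005, 0.0005, 0.014], [0.0005, 0.0005, 0.018], [0.0005, 0.0005, 0.018]], "grip": [0.8, 0.8, 0.8, 0.8, 0.8]}}

```text
clock: 24.92
tool_pos: [0.5155, -0.0155, 0.0456]
eef_rot: [0.748, 0.663, -0.0, -0.0]
contact_force: [0.8, -2.1, -1.1]
opening: 0.403
finger_force: 15.1
```

Request:
{"method": "jog_arm", "body": {"turn": [[0, 0, 0], [0, 0, 0], [0, 0, 0], [0, 0, 0], [0, 0, 0], [0, 0, 0], [0, 0, 0], [0, 0, 0], [0, 0, 0], [0, 0, 0], [0, 0, 0], [0, 0, 0], [0, 0, 0], [0, 0, 0], [0, 0, 0], [0, 0, 0], [0, 0, 0], [0, 0, 0], [0, 0, 0]], "translation": [[0, 0, 0], [0, 0, 0], [0, 0, -0.045], [0, 0, -0.095], [-0.2655, -0.058, -0.095], [-0.2655, -0.058, -0.095], [-0.2655, -0.058, -0.095], [-0.2655, -0.058, -0.095], [-0.2655, -0.058, -0.095], [-0.2655, -0.058, -0.095], [-0.2655, -0.058, -0.095], [-0.2655, -0.058, -0.04], [-0.2655, -0.058, -0.002], [-0.2655, -0.058, 0.018], [-0.2655, -0.058, 0.018], [-0.2655, -0.058, 0.018], [-0.2655, -0.058, 0.018], [-0.2655, -0.058, 0.018], [-0.2655, -0.058, 0.018]], "grip": [0.4, 0.4, 0.4, 0.4, 0.4, 0.4, 0.4, 0.4, 0.4, 0.4, 0.4, 0.4, 0.4, 0.4, 0.4, 0.8, 0.8, 0.8, 0.8]}}

```text
clock: 27.3
tool_pos: [0.4271, -0.2719, 0.029]
eef_rot: [0.748, 0.664, 0.001, 0.001]
contact_force: [0.4, 1.0, 6.6]
opening: 0.398
finger_force: 15.0
```

Run:
```python
from h import *
print(r.get_state()["opening"])
rows([(.5106,-.0578,.14,-.12,1),(.5106,-.0578,.064,-.12,1)])
```

```text
0.3977422169364734
at [ 0.4271 -0.2719  0.029 ] th -6.854561476369436 t 27.3
1 x turn [0.002, 0.0, 0.0] tr [0.2225, 0.0576, -0.1109]
1 x turn [0.002, 0.0, 0.0] tr [0.2225, 0.0575, -0.0349]
```

Request:
{"method": "jog_arm", "body": {"turn": [[0, 0, 0], [0, 0, 0], [0, 0, 0], [0, 0, 0], [0, 0, 0], [0, 0, 0], [0, 0, 0], [0, 0, 0], [0, 0, 0], [0, 0, 0], [0, 0, 0], [0, 0, 0], [0, 0, 0]], "translation": [[0, 0, -0.05], [0, 0, -0.11], [0.111, 0.029, -0.11], [0.2225, 0.0575, -0.11], [0.2225, 0.0575, -0.11], [0.2225, 0.0575, -0.11], [0.2225, 0.0575, -0.11], [0.2225, 0.0575, -0.11], [0.2225, 0.0575, -0.06], [0.2225, 0.0575, -0.036], [0.2225, 0.0575, -0.036], [0.2225, 0.0575, -0.036], [0.2225, 0.0575, -0.036]], "grip": [0.8, 0.8, 0.8, 0.8, 0.8, 0.8, 0.8, 0.8, 0.8, 0.8, 0.8, 0.8, 0.8]}}

```text
clock: 28.92
tool_pos: [0.5105, -0.0585, 0.0652]
eef_rot: [0.749, 0.663, 0.001, 0.001]
contact_force: [0.4, -0.0, -0.8]
opening: 0.401
finger_force: 15.0
```

Run:
```python
from h import *
cams.snapshot("side");cams.snapshot("top")
for c,l in see("coil0").items(): print(c,*[f"{p[0]:.4f},{p[1]:.4f},{p[2]:.3f}({w})" for p,w in l])
print(r.get_state()["opening"])
rows([(.5106,-.0578,.046,-.12,1)])
```

```text
top 0.3176,-0.2051,-0.003(0.72) 0.5340,-0.4630,0.002(0.69) 0.6192,-0.4793,0.003(0.49)
side 0.6175,-0.4816,-0.002(0.83) 0.5361,-0.4626,0.000(0.81) 0.5367,0.1082,0.009(0.65) 0.3170,-0.2093,-0.000(0.63) 0.5069,-0.0589,0.039(0.55) 0.5204,0.0718,0.015(0.48)
0.3987504643524258
at [ 0.5102 -0.058   0.0646] th -6.873968271454722 t 29.125
1 x turn [0.001, -0.0, 0.0] tr [0.0002, 0.0003, 0.0186]
```

Request:
{"method": "jog_arm", "body": {"turn": [[0, 0, 0], [0, 0, 0], [0, 0, 0], [0, 0, 0], [0, 0, 0]], "translation": [[0, 0.0005, 0.005], [0, 0.0005, 0.01], [0, 0.0005, 0.014], [0, 0.0005, 0.02], [0, 0.0005, 0.02]], "grip": [0.8, 0.8, 0.8, 0.8, 0.8]}}

```text
clock: 29.75
tool_pos: [0.5103, -0.0578, 0.0434]
eef_rot: [0.748, 0.664, -0.0, -0.0]
contact_force: [-0.4, 0.1, -1.2]
opening: 0.402
finger_force: 15.0
```

Request:
{"method": "jog_arm", "body": {"turn": [[0, 0, 0], [0, 0, 0], [0, 0, 0], [0, 0, 0], [0, 0, -1.653], [0, 0, -1.653], [0, 0, -1.653], [0, 0, -1.653], [0, 0, -1.653], [0, 0, -1.653], [0, 0, -1.653], [0, 0, -1.653], [0, 0, -1.653], [0, 0, -1.653], [0, 0, -1.653], [0, 0, -1.653]], "translation": [[0, 0, 0], [0, 0, 0], [0, 0, -0.05], [0, 0, -0.11], [0.354, -0.053, -0.22], [0.354, -0.053, -0.22], [0.354, -0.053, -0.22], [0.354, -0.053, -0.22], [0.354, -0.053, -0.22], [0.354, -0.053, -0.22], [0.354, -0.053, -0.22], [0.354, -0.053, -0.22], [0.354, -0.053, -0.22], [0.354, -0.053, -0.22], [0.354, -0.053, -0.22], [0.354, -0.053, -0.22]], "grip": [0.4, 0.4, 0.4, 0.4, 0.4, 0.4, 0.4, 0.4, 0.4, 0.4, 0.4, 0.4, 0.4, 0.4, 0.4, 0.4]}}

```text
clock: 31.75
tool_pos: [0.5001, 0.2998, 0.2641]
eef_rot: [0.02, 1.0, -0.0, 0.0]
contact_force: [-0.6, -0.0, -0.2]
opening: 0.595
finger_force: 0.0
```

Run:
```python
from h import *
s=cams.snapshot("side");t=cams.snapshot("top")
for n in("coil0","hole0","plate"):
    for c,l in see(n).items(): print(n,c,*[f"{p[0]:.4f},{p[1]:.4f},{p[2]:.3f}({w})" for p,w in l])
a=cv2.resize(s[140:290,140:370],None,fx=3.3,fy=3.3,interpolation=cv2.INTER_CUBIC)
cv2.imwrite("pics/j2.png",a[:,:,::-1])
s=r.get_state();print(s["tool_pos"],s["q"])
```

```text
coil0 top 0.5340,-0.4654,0.000(0.75) 0.5189,-0.0139,0.014(0.55) 0.5340,0.1093,0.010(0.49) 0.6191,-0.4791,0.005(0.48) 0.3171,-0.2060,-0.006(0.47) 0.5227,0.0634,0.015(0.45) 0.5086,-0.0614,0.008(0.44) 0.7797,-0.0241,-0.001(0.23)
coil0 side 0.5232,0.0661,0.012(0.77) 0.5328,0.1091,0.012(0.71) 0.5351,-0.4622,0.004(0.69) 0.5139,-0.0171,0.006(0.65) 0.3139,-0.2067,0.001(0.65) 0.6180,-0.4840,0.000(0.58) 0.5117,-0.0582,0.011(0.55) 0.5261,0.0674,0.012(0.38)
hole0 top 0.3752,0.2944,0.001(0.67) 0.6131,0.2846,-0.004(0.65)
hole0 side 0.6115,0.2885,0.000(0.68) 0.3742,0.2909,0.003(0.59)
plate top 0.4900,0.2916,0.002(0.84) 0.5201,0.0266,0.017(0.44)
plate side 0.4964,0.2913,-0.005(0.66)
[0.5001 0.2999 0.264 ] [-0.3521  0.6522 -0.46    1.6803  0.3533  0.8924  0.5783]
```

View pics/j2.png

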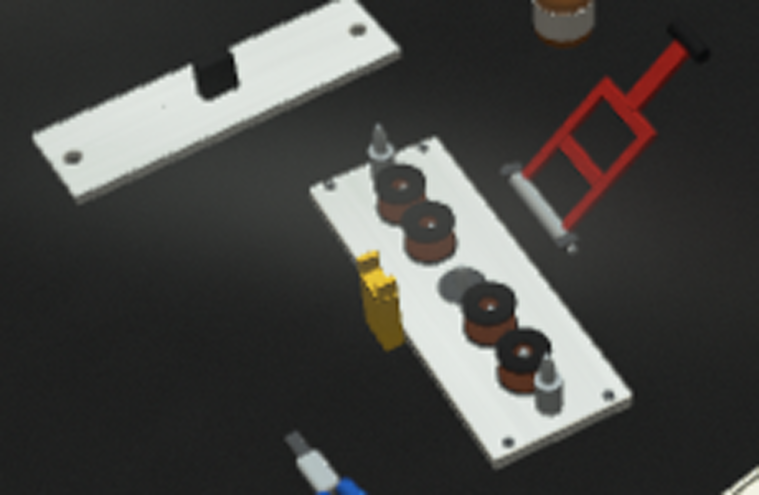

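All four coils are seated on the arbors, at crop pixels (400,190), (428,230), (490,315) and (523,360). The middle arbor at (460,285) is empty, the strap is open, and the plate with its handle is at (215,75).

Request:
{"method": "jog_arm", "body": {"turn": [[0, 0, -0.006], [0, 0, -0.006], [0, 0, -0.006], [0, 0, -0.006], [0, 0, -0.006], [0, 0, -0.006], [0, 0, -0.006], [0, 0, -0.006], [0, 0, -0.006], [0, 0, -0.006], [0, 0, -0.006], [0, 0, -0.006], [0, 0, -0.006], [0, 0, -0.006], [0, 0, -0.006]], "translation": [[0.009, -0.01, 0.06], [0.009, -0.01, 0.12], [0.009, -0.01, 0.18], [0.009, -0.01, 0.21], [0.009, -0.01, 0.231], [0.009, -0.01, 0.231], [0.009, -0.01, 0.231], [0.009, -0.01, 0.231], [0.009, -0.01, 0.231], [0.009, -0.01, 0.231], [0.009, -0.01, 0.231], [0.009, -0.01, 0.21], [0.009, -0.01, 0.16], [0.009, -0.01, 0.125], [0.009, -0.01, 0.125]], "grip": [0.5, 0.5, 0.5, 0.5, 0.5, 0.5, 1, 1, 1, 1, 1, 1, 1, 1, 1], "force": 45}}

```text
clock: 34.02
tool_pos: [0.4918, 0.2907, 0.1407]
eef_rot: [0.016, 1.0, 0.001, 0.002]
contact_force: [-0.5, -0.5, -5.7]
opening: 0.155
finger_force: 44.9
```

Run:
```python
from h import *
s=cams.snapshot("side");t=cams.snapshot("top")
for n in("hole0","plate"):
    for c,l in see(n).items(): print(n,c,*[f"{p[0]:.4f},{p[1]:.4f},{p[2]:.3f}({w})" for p,w in l])
s=r.get_state();print(s["contact_force"],s["moment"],s["opening"])
rows([(.5207,.0256,.16,-.12,1)])
```

```text
hole0 top 0.6115,0.2863,0.104(0.8) 0.3754,0.2921,0.103(0.65) 0.5797,0.0236,0.054(0.48)
hole0 side 0.6106,0.2880,0.106(0.66) 0.3749,0.2913,0.106(0.63)
plate top 0.4896,0.2905,0.111(0.95)
plate side 0.4979,0.2919,0.104(0.7) 0.3712,-0.0490,-0.000(0.57)
[-0.8518 -0.9051 -4.6942] [ 0.0495 -0.0926  0.0092] 0.1509335487049045
at [0.4899 0.2895 0.1373] th 88.19823759237646 t 34.325
1 x turn [0.0, -0.004, -1.482] tr [-0.0391, -0.2628, -0.0223]
```

Request:
{"method": "jog_arm", "body": {"turn": [[0, 0, 0], [0, 0, 0.06], [0, 0, 0.18], [0, 0, 0.3], [0, 0, 0.42], [0, 0, 0.54], [0, 0, 0.66], [0, 0, 0.78], [0, 0, 0.9], [0, 0, 1.02], [0, 0, 1.14], [0, 0, 1.26], [0, 0, 1.38], [0, 0, 1.5], [0, 0, 1.6], [0, 0, 1.66], [0, 0, 1.66], [0, 0, 1.66], [0, 0, 1.66], [0, 0, 1.66]], "translation": [[0, 0, -0.04], [0, 0, -0.083], [0, -0.015, -0.083], [-0.004, -0.04, -0.083], [-0.008, -0.06, -0.083], [-0.012, -0.08, -0.083], [-0.016, -0.1, -0.083], [-0.02, -0.12, -0.083], [-0.024, -0.14, -0.083], [-0.028, -0.16, -0.083], [-0.03, -0.18, -0.083], [-0.032, -0.2, -0.083], [-0.034, -0.22, -0.083], [-0.036, -0.24, -0.083], [-0.038, -0.255, -0.083], [-0.039, -0.2614, -0.083], [-0.039, -0.2614, -0.04], [-0.039, -0.2614, 0], [-0.039, -0.2614, 0.018], [-0.039, -0.2614, 0.018]], "grip": [1, 1, 1, 1, 1, 1, 1, 1, 1, 1, 1, 1, 1, 1, 1, 1, 1, 1, 1, 1]}}

```text
clock: 36.83
tool_pos: [0.5204, 0.0284, 0.1194]
eef_rot: [0.748, 0.663, -0.001, -0.001]
contact_force: [0.3, 0.5, -4.0]
opening: 0.155
finger_force: 44.9
```

Run:
```python
from h import *
s=cams.snapshot("side");t=cams.snapshot("top")
for n in("hole0","plate","pin0"):
    for c,l in see(n).items(): print(n,c,*[f"{p[0]:.4f},{p[1]:.4f},{p[2]:.3f}({w})" for p,w in l])
cv2.imwrite("pics/p1.png",cv2.resize(s[120:300,180:380][:,:,::-1],None,fx=3.3,fy=3.3,interpolation=cv2.INTER_CUBIC))
s=r.get_state();print(s["contact_force"],s["moment"],s["opening"])
rows([(.5208,.0270,.09,-.12,1)])
```

```text
hole0 top 0.5081,-0.0865,0.085(0.8) 0.5191,0.0260,0.090(0.68) 0.5116,-0.0542,0.008(0.48)
hole0 side 0.5327,0.1375,0.083(0.79) 0.5044,-0.0873,0.086(0.71)
plate top 0.5239,0.0287,-0.001(0.4)
plate side 0.5259,0.0277,0.081(0.97) 0.5807,0.0166,0.055(0.19)
pin0 top 0.5069,-0.0867,0.045(0.95)
pin0 side 0.5388,0.1377,0.039(0.84) 0.5054,-0.0870,0.086(0.72) 0.5056,-0.0893,0.038(0.7)
[-0.1035 -0.4156 -4.1528] [-0.064   0.0783 -0.0157] 0.15539072163263284
at [0.5218 0.0277 0.1217] th -6.929350813206273 t 37.225
1 x turn [0.001, -0.0, -0.001] tr [-0.0009, -0.001, 0.0317]
```

View pics/p1.png

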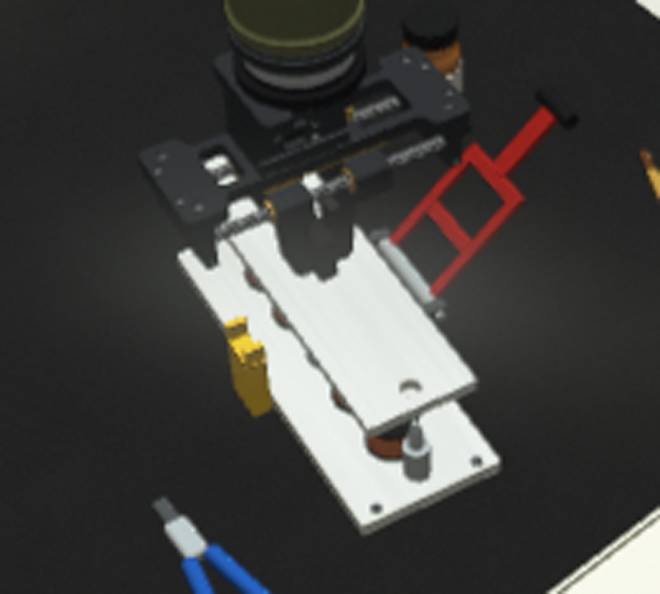

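The side view shows the plate held level above the jig, with its near hole (410,387) just above pin (415,425), and the strap clear behind.

Request:
{"method": "jog_arm", "body": {"turn": [[0, 0, 0], [0, 0, 0], [0, 0, 0], [0, 0, 0], [0, 0, 0], [0, 0, 0], [0, 0, 0]], "translation": [[-0.0013, -0.001, 0.01], [-0.0013, -0.001, 0.02], [-0.0013, -0.001, 0.026], [-0.0013, -0.001, 0.03], [-0.0013, -0.001, 0.033], [-0.0013, -0.001, 0.036], [-0.0013, -0.001, 0.036]], "grip": [1, 1, 1, 1, 1, 1, 1]}}

```text
clock: 38.1
tool_pos: [0.5208, 0.0267, 0.085]
eef_rot: [0.749, 0.663, 0.0, 0.0]
contact_force: [1.0, 0.6, -4.5]
opening: 0.155
finger_force: 44.9
```

Run:
```python
from h import *
s=r.get_state();print(s["contact_force"],s["moment"],s["opening"])
rows([(.5208,.0265,.071,-.12,1)])
```

```text
[ 0.9938  0.5949 -4.4895] [-0.0044 -0.083  -0.0139] 0.15543563961419402
at [0.5208 0.0267 0.085 ] th -6.93243544369185 t 38.1
1 x turn [0.001, -0.0, -0.001] tr [-0.0002, 0.0001, 0.014]
```

Request:
{"method": "jog_arm", "body": {"turn": [[0, 0, 0], [0, 0, 0], [0, 0, 0], [0, 0, 0], [0, 0, 0], [0, 0, 0]], "translation": [[0, 0, 0.003], [0, 0, 0.006], [0, 0, 0.009], [0, 0, 0.012], [0, 0, 0.014], [0, 0, 0.014]], "grip": [1, 1, 1, 1, 1, 1]}}

```text
clock: 38.85
tool_pos: [0.5208, 0.0267, 0.0727]
eef_rot: [0.749, 0.663, 0.001, 0.0]
contact_force: [-0.6, 1.4, 14.6]
opening: 0.153
finger_force: 44.9
```

Request:
{"method": "jog_arm", "body": {"turn": [[0, 0, 0], [0, 0, 0], [0, 0, 0], [0, 0, 0], [0, 0, 0], [0, 0, 0], [0, 0, 0], [0, 0, 0], [0, 0, 0], [0, 0, 0], [0, 0, 0], [0, 0, 0]], "translation": [[0, 0, -0.001], [0, 0, -0.001], [0, 0, -0.001], [0, 0, -0.05], [0, 0, -0.1], [0.15, 0, -0.16], [0.27, 0, -0.2], [0.27, 0, -0.2], [0.27, 0, -0.2], [0.27, 0, -0.2], [0.27, 0, -0.2], [0.27, 0, -0.2]], "grip": [0.4, 0.4, 0.4, 0.4, 0.4, 0.4, 0.4, 0.4, 0.4, 0.4, 0.4, 0.4], "force": 12}}

```text
clock: 40.35
tool_pos: [0.5525, 0.2929, 0.2703]
eef_rot: [0.749, 0.663, -0.001, 0.0]
contact_force: [-0.0, -0.6, 0.0]
opening: 0.602
finger_force: 0.0
```

Run:
```python
from h import *
s=cams.snapshot("side");t=cams.snapshot("top")
for n in("hole0","plate","coil0","strap_grip"):
    for c,l in see(n).items(): print(n,c,*[f"{p[0]:.4f},{p[1]:.4f},{p[2]:.3f}({w})" for p,w in l])
cv2.imwrite("pics/p2.png",cv2.resize(s[140:290,200:370][:,:,::-1],None,fx=4,fy=4,interpolation=cv2.INTER_CUBIC))
s=r.get_state();print(s["tool_pos"])
rows([(.6915,.0045,.25,-.12+np.pi/2,1),(.6915,.0045,.145,-.12+np.pi/2,1)])
```

```text
hole0 top 0.5068,-0.0890,0.040(0.87) 0.5357,0.1363,0.041(0.64)
hole0 side 0.5312,0.1116,0.015(0.74) 0.5325,0.1355,0.040(0.62) 0.5085,-0.0892,0.038(0.6)
plate top 0.5204,0.0252,0.041(0.58)
plate side 0.5255,0.0254,0.036(0.66)
coil0 top 0.3195,-0.2064,-0.005(0.59) 0.6175,-0.4775,0.004(0.48) 0.5298,-0.4636,-0.001(0.47)
coil0 side 0.5351,-0.4643,0.001(0.87) 0.6898,0.0019,0.148(0.7) 0.6177,-0.4831,-0.004(0.6) 0.3147,-0.2095,-0.000(0.59)
strap_grip top 0.6912,0.0075,0.149(0.93)
strap_grip side 0.6924,0.0041,0.148(0.83) 0.5185,0.0262,0.011(0.49)
[0.5529 0.2943 0.271 ]
at [0.5529 0.2943 0.271 ] th -6.952354902490555 t 40.85
1 x turn [-0.0, 0.0, 1.569] tr [-0.2708, 0.1727, 0.021]
1 x turn [-0.0, 0.0, 1.569] tr [-0.2709, 0.1727, 0.126]
```

View pics/p2.png

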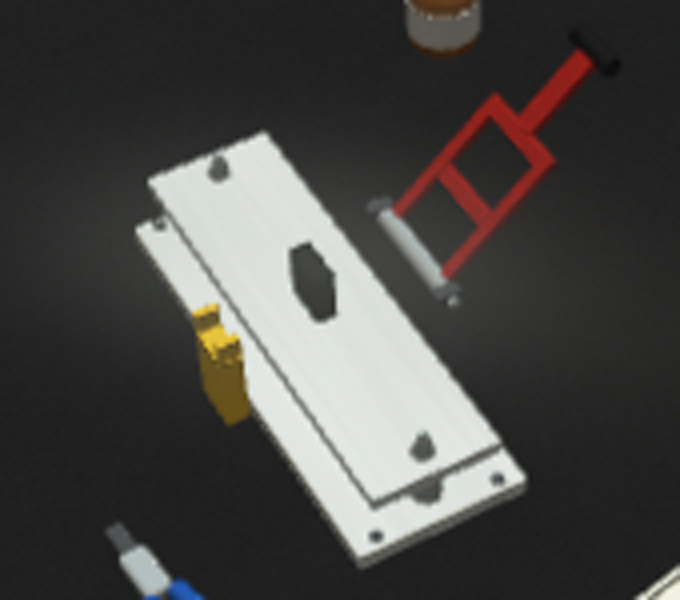

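The plate lies flat over both pins, at (218,168) and (422,447), with the handle up at (313,282). Next is the strap bar at (595,50).

Request:
{"method": "jog_arm", "body": {"turn": [[0, 0, -1.573], [0, 0, -1.573], [0, 0, -1.573], [0, 0, -1.573], [0, 0, -1.573], [0, 0, -1.573], [0, 0, -1.573], [0, 0, -1.573], [0, 0, -1.573], [0, 0, -1.573], [0, 0, -1.573], [0, 0, -1.573], [0, 0, -1.573], [0, 0, -1.573], [0, 0, -1.573], [0, 0, -1.573], [0, 0, -1.573], [0, 0, -1.573], [0, 0, -1.573]], "translation": [[-0.272, 0.1727, 0.01], [-0.272, 0.1727, 0.01], [-0.272, 0.1727, 0.01], [-0.272, 0.1727, 0.01], [-0.272, 0.1727, 0.01], [-0.272, 0.1727, 0.01], [-0.272, 0.1727, 0.01], [-0.272, 0.1727, 0.01], [-0.272, 0.1727, 0.01], [-0.272, 0.1727, 0.01], [-0.272, 0.1727, 0.01], [-0.272, 0.1727, 0.07], [-0.272, 0.1727, 0.11], [-0.272, 0.1727, 0.125], [-0.272, 0.1727, 0.125], [-0.272, 0.1727, 0.125], [-0.272, 0.1727, 0.125], [-0.272, 0.1727, 0.125], [-0.272, 0.1727, 0.125]], "grip": [0.3, 0.3, 0.3, 0.3, 0.3, 0.3, 0.3, 0.3, 0.3, 0.3, 0.3, 0.3, 0.3, 0.3, 0.3, 0.8, 0.8, 0.8, 0.8]}}

```text
clock: 43.22
tool_pos: [0.6922, 0.0038, 0.1469]
eef_rot: [0.059, 0.998, 0.0, 0.001]
contact_force: [2.2, 0.6, 1.9]
opening: 0.381
finger_force: 12.0
```

Run:
```python
from h import *
s=r.get_state();p=s["tool_pos"];print(p,s["opening"],s["contact_force"],s["clock"])
J=-.12;xj=np.array([np.cos(J),np.sin(J),0]);h=np.array([.5802,.0185,.0535])
d=p-h;phi=np.arctan2(d[2],-d@xj);print(phi,np.hypot(d[2],d@xj))
R0=R.from_quat(s["eef_rot"])
for f in np.linspace(phi,0.04,20)[1:]:
    q=h+.146*(-np.cos(f)*xj+np.array([0,0,np.sin(f)]))
    q0=h+.146*(-np.cos(phi)*xj+np.array([0,0,np.sin(phi)]))
    print(json.dumps(np.round(R0.inv().apply(q-q0),3).tolist()),end=",")
```

```text
[0.6922 0.0038 0.1469] 0.3807631720221457 [2.2008 0.5508 1.8885] 43.225
2.451036742725574 0.14658278363208488
[0.013, 0.0, -0.014],[0.027, 0.0, -0.025],[0.043, 0.0, -0.035],[0.059, 0.0, -0.043],[0.077, 0.0, -0.049],[0.095, 0.0, -0.052],[0.114, 0.0, -0.053],[0.132, 0.0, -0.052],[0.15, 0.0, -0.048],[0.168, 0.0, -0.042],[0.184, 0.0, -0.034],[0.2, 0.0, -0.024],[0.214, 0.0, -0.012],[0.227, 0.0, 0.001],[0.237, 0.0, 0.017],[0.246, 0.0, 0.033],[0.252, 0.0, 0.05],[0.257, 0.0, 0.068],[0.259, 0.0, 0.087],
```

Request:
{"method": "jog_arm", "body": {"turn": [[0, 0, 0], [0, 0, 0], [0, 0, 0], [0, 0, 0], [0, 0, 0], [0, 0, 0], [0, 0, 0], [0, 0, 0], [0, 0, 0], [0, 0, 0], [0, 0, 0], [0, 0, 0], [0, 0, 0], [0, 0, 0], [0, 0, 0], [0, 0, 0], [0, 0, 0], [0, 0, 0], [0, 0, 0], [0, 0, 0]], "translation": [[0.013, 0, -0.014], [0.027, 0, -0.025], [0.043, 0, -0.035], [0.059, 0, -0.043], [0.077, 0, -0.049], [0.095, 0, -0.052], [0.114, 0, -0.053], [0.132, 0, -0.052], [0.15, 0, -0.048], [0.168, 0, -0.042], [0.184, 0, -0.034], [0.2, 0, -0.024], [0.214, 0, -0.012], [0.227, 0, 0.001], [0.237, 0, 0.017], [0.246, 0, 0.033], [0.252, 0, 0.05], [0.257, 0, 0.068], [0.259, 0, 0.087], [0.259, 0, 0.087]], "grip": [0.8, 0.8, 0.8, 0.8, 0.8, 0.8, 0.8, 0.8, 0.8, 0.8, 0.8, 0.8, 0.8, 0.8, 0.8, 0.8, 0.8, 0.8, 0.8, 0.8]}}

```text
clock: 45.72
tool_pos: [0.4376, 0.0366, 0.0597]
eef_rot: [0.058, 0.998, 0.001, 0.001]
contact_force: [6.0, 3.6, 1.0]
opening: 0.382
finger_force: 12.0
```

Request:
{"method": "jog_arm", "body": {"turn": [[0, 0, 0], [0, 0, 0], [0, 0, 0], [0, 0, 0], [0, 0, 0]], "translation": [[-0.001, 0, 0.003], [-0.001, 0, 0.006], [-0.001, 0, 0.008], [-0.001, 0, 0.009], [-0.001, 0, 0.009]], "grip": [0.8, 0.8, 0.8, 0.8, 0.8]}}

```text
clock: 46.35
tool_pos: [0.4376, 0.0366, 0.0526]
eef_rot: [0.058, 0.998, 0.002, 0.001]
contact_force: [0.7, 3.4, 14.8]
opening: 0.379
finger_force: 12.0
```

Request:
{"method": "jog_arm", "body": {"turn": [[0, 0, 0], [0, 0, 0], [0, 0, 0], [0, 0, 0], [0, 0, 0], [0, 0, 0], [0, 0, 0], [0, 0, 0], [0, 0, 0], [0, 0, 0], [0, 0, 0]], "translation": [[0, 0, 0], [0, 0, 0], [0, 0, 0], [0, 0, -0.05], [0, 0, -0.1], [0, 0.06, -0.15], [0, 0.25, -0.2], [0, 0.25, -0.2], [0, 0.25, -0.2], [0, 0.25, -0.2], [0, 0.25, -0.2]], "grip": [0.3, 0.3, 0.3, 0.3, 0.3, 0.3, 0.3, 0.3, 0.3, 0.3, 0.3]}}

```text
clock: 47.72
tool_pos: [0.4659, 0.2859, 0.2516]
eef_rot: [0.057, 0.998, 0.002, -0.001]
contact_force: [-0.0, -0.9, -1.0]
opening: 0.702
finger_force: 0.0
```

Run:
```python
from h import *
s=cams.snapshot("side");t=cams.snapshot("top")
for n in("hole0","plate","strap_grip","strap_hinge"):
    for c,l in see(n).items(): print(n,c,*[f"{p[0]:.4f},{p[1]:.4f},{p[2]:.3f}({w})" for p,w in l])
cv2.imwrite("pics/f1.png",cv2.resize(s[150:300,200:370][:,:,::-1],None,fx=4,fy=4,interpolation=cv2.INTER_CUBIC))
cv2.imwrite("pics/f2.png",s[:,:,::-1])
print(r.get_state()["tool_pos"],r.get_state()["contact_force"])
```

```text
hole0 top 0.5360,0.1387,0.043(0.92) 0.5083,-0.0870,0.037(0.56)
hole0 side 0.5025,-0.0896,0.037(0.8) 0.5346,0.1357,0.037(0.68)
plate top 0.5204,0.0261,0.044(0.86)
plate side 0.5203,0.0286,0.034(0.91)
strap_grip top 0.4357,0.0403,0.053(0.9)
strap_grip side 0.4356,0.0361,0.054(0.98) 0.5336,0.1129,0.014(0.45)
strap_hinge top 0.5807,0.0234,0.053(0.81)
strap_hinge side 0.5809,0.0201,0.055(0.95) 0.7199,-0.2166,0.001(0.41)
[0.4664 0.2819 0.2507] [-0.9839  0.3112 -0.5747]
```

View pics/f1.png

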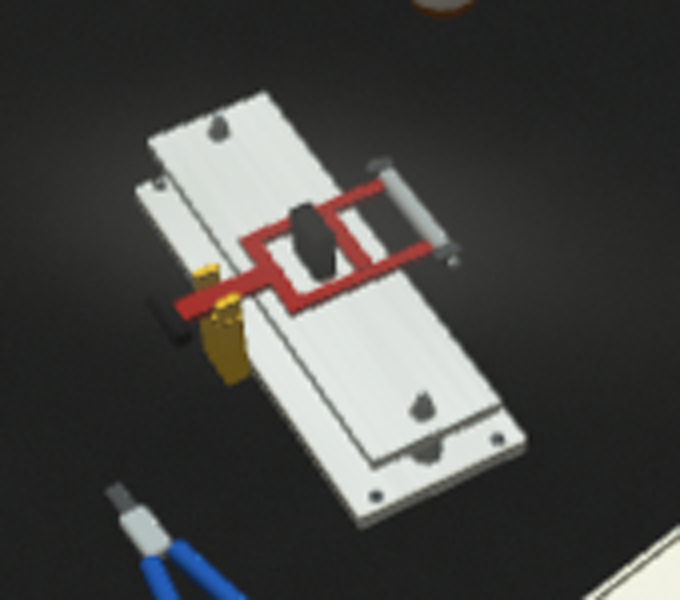

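View pics/f2.png

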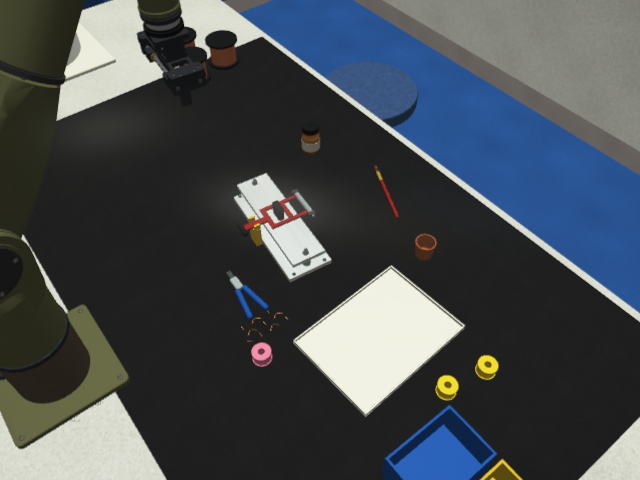

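The strap lies over the plate with its neck between the catch cheeks at (215,290). Its bar reads z = 0.0535 m, which is level with the hinge. The tray is empty, and the bottle, cup, nippers and brush haven't moved.

```bash
python3 -c "
from plant import r
print(r.finish_job())"
```

```text
the job is handed in; nothing more can be done
None
```

The job is handed in: all four coils stand on arbors, the plate is flush on both pin shoulders with its handle up, and the strap neck is fully down in the catch. It took about 49 s of the 210 s limit.

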